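# Set up the table tray: right the fallen jars, lay in the forks

## Task

Get the wooden tray ready for the table: take the tea light out of it and set it down flat on the worktop beside the tray, stand every fallen jar and shaker upright on the floor of the tray's wide bay, and lay the two forks that lie on the left flat along the two long compartments, one fork in each, tines towards the end far from the robot. Leave the roll of tape and the glass tumbler where they are.

Things in the scene. Friction and masses are not known exactly. Their poses are not given: they have to be found in the camera images.
- tray: Fixed light-wood table tray, 270 x 261 x 20 mm. Origin: centre of its underside; +x along its length to the end far from the robot, +y to its left, z up. Floor 6 mm thick; all walls reach 20 mm above the worktop (14 mm above the tray floor) and are 7 mm thick. It is split lengthways into one wide bay on the left (+y) and two long narrow compartments on the right.
- worktop (a point): A point on the black worktop (z = 0), which is flat and free for x from 0.30 to 0.74 m and y from -0.37 to 0.34 m except for the things listed here and, at its front edge, a lemon and some keys (x under 0.43 m). Taller things stand along the back beyond x = 0.74 m; the draining board begins at y = 0.35 m.
- bay (a point): Centre of the floor (its upper face) of the wide jar bay, 256 x 100 mm clear (x by y); axes as the tray's.
- slot_inner (a point): Centre of the floor of the fork compartment next to the bay, 256 x 66 mm clear (x by y); axes as the tray's.
- slot_outer (a point): Centre of the floor of the rightmost fork compartment, 256 x 66 mm clear (x by y); axes as the tray's.
- spice_jar_a: Spice jar of greenish herbs with a yellow-brown screw cap, closed, 42 x 42 x 96 mm (cap the top 20 mm), 0.11 kg. Lies on its side at the start and is to stand. Origin: centre of its flat base; +z runs from the base to the cap. Lying, its axis is 21 mm above the worktop. May be absent (None).
- spice_jar_b: Spice jar of reddish spice with a yellow-brown screw cap, closed, 45 x 44 x 100 mm (cap the top 20 mm), 0.11 kg. Lies on its side at the start and is to stand. Origin: centre of its flat base; +z runs from the base to the cap. Lying, its axis is 22 mm above the worktop. May be absent (None).
- salt_shaker: Small glass shaker with a grey domed top, 44 x 44 x 90 mm; body 44 mm across up to 66 mm height, the top 16 mm narrower (34 mm), 0.1 kg. Lies on its side at the start and is to stand. Origin: centre of its flat base; +z runs from the base to the grey top. Lying, its axis is 22 mm above the worktop. May be absent (None). Its top end hangs about 7 mm lower than its base end.
- spread_jar: Squat jar with a red lid, closed, 58 x 62 x 86 mm (lid, the top 11 mm, 56 mm across), 0.22 kg, grasp it by the body. Lies on its side at the start and is to stand. Origin: centre of its flat base; +z runs from the base to the lid. Lying, its axis is 28 mm above the worktop. May be absent (None).
- spice_jar_a_top (a point): Centre of the top of spice_jar_a, 96 mm above its base.
- spice_jar_b_top (a point): Centre of the top of spice_jar_b, 100 mm above its base.
- salt_shaker_top (a point): Centre of the top of salt_shaker, 90 mm above its base.
- spread_jar_top (a point): Centre of the top of spread_jar, 86 mm above its base.
- fork_1: Steel table fork, 205 x 28 x 16 mm, 0.04 kg, lying on the worktop left of the jars. Origin: centre of its underside; +x towards the tines, z up. Can be pinched across its middle from above.
- fork_1_tines (a point): Point on the fork's tines, 90 mm from its origin along +x.
- fork_2: Steel table fork, 205 x 28 x 16 mm, 0.04 kg, lying on the edge of the white draining board, 4 mm above the worktop. Origin: centre of its underside; +x towards the tines, z up. Can be pinched across its middle from above.
- fork_2_tines (a point): Point on the fork's tines, 90 mm from its origin along +x.
- tealight: Tea light in a round metal cup, 38 mm across, 15 mm high, 15 g, standing in the tray's jar bay at the start. Origin: centre of its underside, z up.
- tape: Bystander: roll of tape lying flat, 100 mm across, 25 mm high; origin centre of underside.
- tumbler: Bystander: empty glass tumbler, 81 mm across, 91 mm high; origin centre of underside.
Not all that is in view belongs to the job. What is shaped like the spice_jar_a but turquoise is not meant. Of the things that look like the tealight, the smaller one is meant.

How it is judged:
By the outcome, as a careful person would: the job done as asked, in the order asked, and still so for the second after the job is handed in, with the robot touching nothing.
Of spice_jar_a, spice_jar_b, salt_shaker, spread_jar only 3 to 4 are there at a start; the rules pass over those that are not, and their reading is None.
At some moment in a run one of tealight may be knocked a few centimetres aside while the robot is not near it.
Once in a run the grip may slacken for a moment while it holds something.
It also fails if it takes over 210 s, if anything falls off the work surface, if the arm or the gripper's body presses on something with over 40 N, if the wrist force passes 120 N, or if a joint passes its speed limit or range.

## Robot

A 6-joint arm with a two-finger parallel gripper is mounted at the origin on a cart in front of the work surface, level with it; the furniture and walls round the work are solid. World frame = base frame: x ahead of the robot, y to its left, z up, the work surface at z = 0. Lengths are in m, angles in degrees, forces in N, time in s.
With the tool pointing down it reaches from about 0.375 to 0.75 m from the base axis. Payload 9 kg.
Tool frame: the origin (TCP) lies where the fingers leave the gripper's body, on its centre line; the fingertips stand 73 mm ahead of it and the grasp point (between the pads) lies 54 mm ahead of it (robot.tip_reach is the distance from the TCP to the fingertips, in m); z points along the fingers, y is the direction in which the jaws open and shut (so a half turn about z gives the same grasp; the last joint's range is limited). The gripper opens to 85 mm and grips with 20 to 120 N. Pads are 22 mm wide; open, the fingers measure 114 mm over their backs; the gripper's body (76 mm by 85 mm) begins 54 mm behind the grasp point. The pads swing forward as they close: fully open they stand 13 mm farther back than shut.
Start: joints at [-79.452, 5.964, 5.575, 89.605, 0, 77.527], TCP at [0.235, -0.552, 0.304] pointing down, gripper open.
Joint ranges: [-171.21, 171.21], [-48.23, 106.86], [-62.78, 66.21], [-105.2, 120.99], [-86.42, 89.51], [-180, 180]. Speed limits (degrees/s): [127.2, 127.2, 147.25, 180, 180, 180].

## Interface

Orientations are given as [roll, pitch, yaw] about the fixed x, y, z axes, in that order (R = Rz(yaw) Ry(pitch) Rx(roll)).
In Python, from plant import robot gives the robot as it stands. Calls block until the motion is done:
- robot.move_pose(position, orientation): joint-space move of the TCP to a pose.
- robot.line_to(position, vel=0.15, rotation=None, guard=None): straight line of the TCP; rotation=None keeps the orientation; vel is the mean speed in m/s. With guard (N) it stops when the force on the tool has changed by that much, and returns True; else False.
- robot.goto_joints(angles): joint-space move.
- robot.set_gripper(opening): finger opening in m; the grip force is fixed at half the most; returns when the fingers have stopped.
- robot.pause(seconds).
- robot.ik(position, orientation): joint angles nearest the present ones, or None.
- robot.observe(): the state.
- robot.grab_frame(name): name is "scene" or "top" or "wrist"; returns the picture (400x640x3 uint8, blue, green, red); there is no depth.
- robot.get_calibration(name): a dict with "vertical_fov" (degrees; the focal length in pixels is half the picture's height over the tangent of half this angle, whatever the lens; pixels are square), "cx", "cy" (the principal point, pixels), "rvec" (rotation vector, rad) and "tvec" (3), from world to camera coordinates, as OpenCV has them. Camera axes: x right, y down, z forward; pixel columns grow to the right and rows downward; lengths in m; the calibration is good to about 2 mm. A picture is of the moment at which its call begins: read the wrist's pose just before it. get_calibration takes no time and is no camera call; for the wrist camera it gives the pose at the moment of the call.
A pose or a line that the arm cannot do raises robot.IKError and nothing moves.
- robot.job_done(): hands the job in, once; it reports no verdict.
The state is a dict: "time": time; "q": joint angles; "qvel": joint speeds; "joint_torque": joint torques, N m; "tool_pos": TCP position; "tcp_rot": TCP orientation; "ft_force": force on the tool from outside, world axes, zero at the start; "torque": the same for the moment, N m; "gripper_width": finger opening in m.
Only numpy, scipy, OpenCV 4.12 (cv2) and the standard library are available. Lean on these libraries where they do the work, as an engineer would, in place of code of your own. Each camera call takes 0.05 s, during which the arm holds its last target. There are 200 camera calls.

## Working session

There is one attempt and no reset: what is moved stays moved. The work goes in short steps, each a Python script; the robot and the scene stay as the last script left them, time stands still between calls to the robot, and variables do not carry over. Pictures are saved under pics/ and viewed, about 12 in all and at most 16, crops included, and the job is handed in when it is done.

```bash
mkdir -p pics; ls; python3 - <<'E'
from plant import robot
import cv2
for n in("scene","top"):
    cv2.imwrite(f"pics/{n}0.png",robot.grab_frame(n)); print(n,robot.get_calibration(n))
print(robot.get_calibration("wrist"),robot.observe(),robot.tip_reach)
E
```

```text
pics
scene {'vertical_fov': 44.335979386712154, 'cx': 315.357684711685, 'cy': 198.97985605879634, 'rvec': array([ 0.64261726, -2.53587466,  1.28985128]), 'tvec': array([0.54385677, 0.16382219, 1.23408118])}
top {'vertical_fov': 56.4740243633741, 'cx': 316.928260187048, 'cy': 201.05054665502374, 'rvec': array([ 2.11682843, -2.13889513,  0.15719184]), 'tvec': array([0.07781561, 0.5429727 , 1.02112619])}
{'vertical_fov': 71.51332078029336, 'cx': 318.71221563294927, 'cy': 199.33578514622968, 'rvec': array([-2.38487855,  1.57606775,  0.2610738 ]), 'tvec': array([-0.60027771, -0.04330423,  0.3811435 ])} {'time': 0.1, 'q': array([-7.94525624e+01,  5.99628342e+00,  5.53241420e+00,  8.96073777e+01,
       -1.31755397e-04,  7.75255762e+01]), 'qvel': array([-0.04425995, -0.16728536,  0.10275148,  0.06117739,  0.13933856,
        0.04419428]), 'joint_torque': array([ 7.28902043e-03, -5.58199060e+01,  5.04725397e+01,  1.26277981e-02,
       -2.17600100e-04,  5.02074883e-06]), 'tool_pos': array([ 0.23460446, -0.5519874 ,  0.30319759]), 'tcp_rot': array([-1.79930407e+02, -1.52609489e-02,  2.30218522e+01]), 'ft_force': array([0.5101171 , 0.40637897, 0.40563888]), 'torque': array([-0.01348248,  0.03901972, -0.04346563]), 'gripper_width': 0.08540302547277229} 0.0726
```

View pics/top0.png

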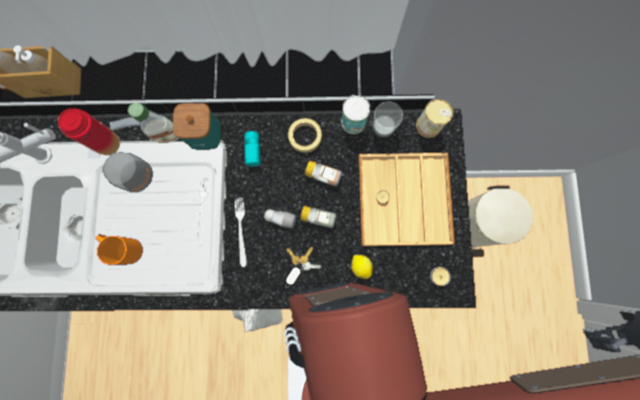

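View pics/scene0.png

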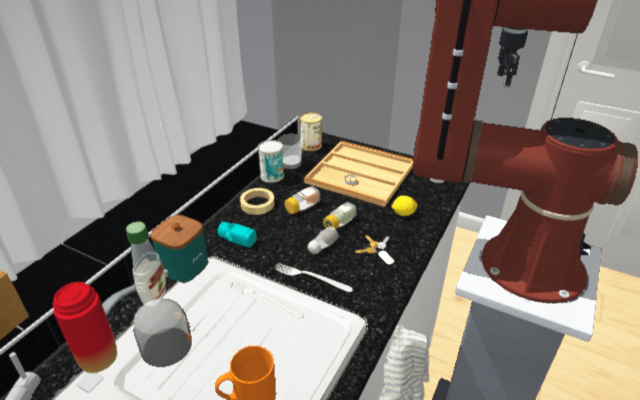

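The top view shows the following:
- **Tea lights:** (382,197) in the tray and a larger one at (440,277). The one in the tray is meant.
- **Jars:** lying at (323,174) and (318,216), with the turquoise decoy at (252,148). There is no red-lidded squat jar.
- **Shaker:** (280,217).
- **Forks:** (240,230), plus one faint on the draining board at about (205,205).
- **Bystanders:** tape at (305,135), tumbler at (388,120).

I'll get coarse positions and an enlarged crop next.

```bash
cat > h.py <<'E'
import numpy as np, cv2
from plant import robot
from scipy.spatial.transform import Rotation as Rn
def cam(c):
    R=cv2.Rodrigues(np.array(c["rvec"]))[0]; t=np.array(c["tvec"]); f=200/np.tan(np.radians(c["vertical_fov"]/2))
    return R,t,f,c["cx"],c["cy"]
def ray(c,u,v,z=0.):
    R,t,f,cx,cy=cam(c); d=R.T@np.array([(u-cx)/f,(v-cy)/f,1]); o=-R.T@t
    return (o+d*(z-o[2])/d[2])
def proj(c,p):
    R,t,f,cx,cy=cam(c); q=R@np.array(p)+t; return np.array([f*q[0]/q[2]+cx,f*q[1]/q[2]+cy])
def rect(im,c,x0,x1,y0,y1,z=0.,s=1000):
    """orthophoto of plane z: image up=+x, left=+y, s px per m"""
    src=np.float32([proj(c,(x,y,z)) for x,y in((x1,y1),(x1,y0),(x0,y0),(x0,y1))])
    W,H=int((y1-y0)*s),int((x1-x0)*s)
    return cv2.warpPerspective(im,cv2.getPerspectiveTransform(src,np.float32([[0,0],[W,0],[W,H],[0,H]])),(W,H),flags=cv2.INTER_CUBIC)
E
python3 - <<'E'
from h import *
c=robot.get_calibration("top"); im=robot.grab_frame("top")
print("cam",-cam(c)[0].T@cam(c)[1])
for n,u,v,z in[("tealight",382,197,.02),("jar1cap",310,170,.021),("jar1base",340,179,.021),("jar2cap",305,214,.021),("jar2base",335,219,.021),("shtop",268,216,.02),("shbase",294,219,.022),("f1t",239,200,.01),("f1h",243,265,.01),("f2",205,205,.01),("t1",360,153,.02),("t2",449,152,.02),("t3",455,245,.02),("t4",361,246,.02),("tape",305,135,.025),("tumb",388,120,.09),("keys",301,262,0),("lemon",361,267,.03),("turq",252,148,.02),("big",440,277,.015)]:
    print(n,ray(c,u,v,z).round(3))
g=rect(im,c,.28,.78,-.32,.48,0,1000)
cv2.imwrite("pics/o1.png",g)
E
```

```text
cam [0.36912407 0.05505095 1.09740154]
tealight [ 0.558 -0.118  0.02 ]
jar1cap [0.642 0.092 0.021]
jar1base [0.613 0.004 0.021]
jar2cap [0.51  0.108 0.021]
jar2base [0.494 0.021 0.021]
shtop [0.505 0.216 0.02 ]
shbase [0.496 0.14  0.022]
f1t [0.556 0.304 0.01 ]
f1h [0.365 0.288 0.01 ]
f2 [0.542 0.405 0.01 ]
t1 [ 0.692 -0.058  0.02 ]
t2 [ 0.691 -0.322  0.02 ]
t3 [ 0.416 -0.321  0.02 ]
t4 [ 0.416 -0.053  0.02 ]
tape [0.749 0.107 0.025]
tumb [ 0.767 -0.132  0.09 ]
keys [0.372 0.121 0.   ]
lemon [ 0.357 -0.05   0.03 ]
turq [0.712 0.267 0.02 ]
big [ 0.327 -0.274  0.015]
```

View pics/o1.png

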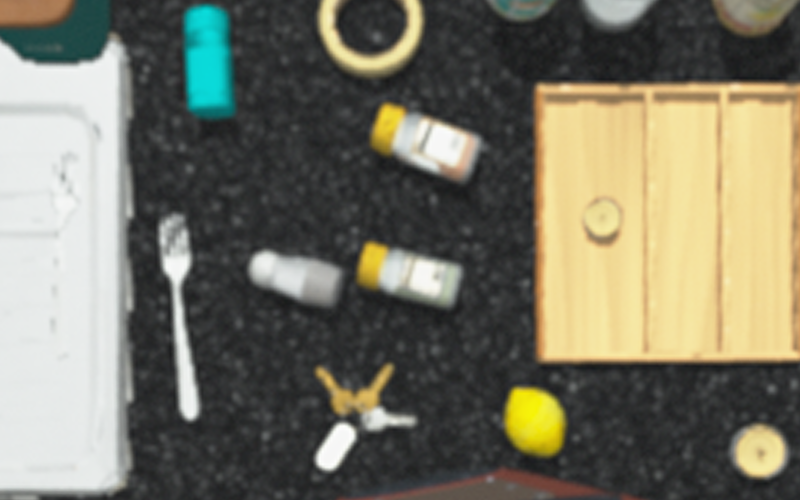

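```bash
cat >> h.py <<'E'
Z=np.array([0,0,1.])
def eul(R): return Rn.from_matrix(R).as_euler("xyz",degrees=True)
def frames(a,th,h,flip,dt=0.):
    """grasp & final tool rotations; a: horizontal base->cap heading (deg), th: lean towards cap (deg),
    h: final heading, dt: how far the cap end hangs (deg)"""
    A,t=np.radians(a),np.radians(dt); av=np.array([np.cos(A)*np.cos(t),np.sin(A)*np.cos(t),-np.sin(t)])
    dn=-Z-av*(-Z@av); dn/=np.linalg.norm(dn)
    j=np.cross(dn,av); Jg=np.c_[j,dn,av]
    H=np.radians(h); hv=np.array([np.cos(H),np.sin(H),0]); Jf=np.c_[np.cross(hv,Z),hv,Z]
    c,s=np.cos(np.radians(th)),np.sin(np.radians(th))
    d=np.array([0,c,-s]); y=np.array([1.,0,0])*(-1 if flip else 1); T=np.c_[np.cross(y,d),y,d]
    return Jg@T,Jf@T
E
python3 - <<'E'
from h import *
robot.move_pose([.5,.03,.33],[180,0,90])
for k,p in(("j",None),("f",[.47,.27,.33])):
    if p: robot.line_to(p,vel=.3)
    c=robot.get_calibration("wrist"); im=robot.grab_frame("wrist")
    cv2.imwrite(f"pics/w{k}.png",im); np.save(f"c{k}.npy",c,allow_pickle=True)
    print("cam",-cam(c)[0].T@cam(c)[1], [ray(c,u,v)[:2].round(2) for u,v in((0,0),(639,0),(639,399),(0,399))])
    cv2.imwrite(f"pics/ow{k}.png",rect(im,c,.3,.75,-.2,.35,0,1400) if k=="j" else rect(im,c,.3,.75,.1,.5,0,1400))
def up(g,R,b): return np.array(g)-R[:,2]*b
for nm,gp,a in(("b",(.627,.048,.022),72),("a",(.502,.065,.021),80),("s",(.5,.178,.022),100)):
  for th in(15,25,35,45):
    for fl in(0,1):
      for h in(-40,-20,0,20):
        Rg,Rf=frames(a,th,h,fl)
        q1=robot.ik(up(gp,Rg,.059),eul(Rg)); q1b=robot.ik(up(gp,Rg,.16),eul(Rg))
        q2=[robot.ik(up((x,-.11,z),Rf,.059),eul(Rf)) for x in(.65,.58,.5) for z in(.055,.15)]
        print(nm,th,fl,h,q1 is not None,q1b is not None,[int(q is not None) for q in q2]) if q1 is not None and h in(-20,0) else 0
print(robot.observe()["time"])
E
```

```text
cam [0.49981504 0.11064811 0.40076041] [array([0.11, 0.23]), array([0.89, 0.23]), array([ 1.14, -0.45]), array([-0.14, -0.45])]
cam [0.46987234 0.35047272 0.4007538 ] [array([0.08, 0.47]), array([0.86, 0.47]), array([ 1.11, -0.21]), array([-0.17, -0.21])]
b 15 0 -20 True True [0, 0, 0, 0, 0, 0]
b 15 0 0 True True [0, 0, 0, 0, 0, 0]
b 15 1 -20 True True [0, 0, 0, 0, 0, 0]
b 15 1 0 True True [0, 0, 0, 0, 0, 0]
b 25 0 -20 True True [0, 0, 0, 0, 0, 0]
b 25 0 0 True True [0, 0, 0, 0, 0, 0]
b 25 1 -20 True True [0, 0, 0, 0, 0, 0]
b 25 1 0 True True [0, 0, 0, 0, 0, 0]
b 35 0 -20 True True [0, 0, 0, 0, 0, 0]
b 35 0 0 True True [0, 0, 0, 0, 0, 0]
b 35 1 -20 True True [0, 0, 0, 0, 0, 0]
b 35 1 0 True True [0, 0, 0, 0, 0, 0]
b 45 0 -20 True True [1, 1, 0, 0, 0, 0]
b 45 0 0 True True [1, 1, 0, 0, 0, 0]
b 45 1 -20 True True [1, 1, 0, 0, 0, 0]
b 45 1 0 True True [1, 1, 0, 0, 0, 0]
a 15 0 -20 True True [0, 0, 0, 0, 0, 0]
a 15 0 0 True True [0, 0, 0, 0, 0, 0]
a 15 1 -20 True True [0, 0, 0, 0, 0, 0]
a 15 1 0 True True [0, 0, 0, 0, 0, 0]
a 25 0 -20 True True [0, 0, 0, 0, 0, 0]
a 25 0 0 True True [0, 0
[... 334 characters left out ...]
20 True True [1, 1, 0, 0, 0, 0]
a 45 1 0 True True [1, 1, 0, 0, 0, 0]
s 15 0 -20 True True [0, 0, 0, 0, 0, 0]
s 15 0 0 True True [0, 0, 0, 0, 0, 0]
s 15 1 -20 True True [0, 0, 0, 0, 0, 0]
s 15 1 0 True True [0, 0, 0, 0, 0, 0]
s 25 0 -20 True True [0, 0, 0, 0, 0, 0]
s 25 0 0 True True [0, 0, 0, 0, 0, 0]
s 25 1 -20 True True [0, 0, 0, 0, 0, 0]
s 25 1 0 True True [0, 0, 0, 0, 0, 0]
s 35 0 -20 True True [0, 0, 0, 0, 0, 0]
s 35 0 0 True True [0, 0, 0, 0, 0, 0]
s 35 1 -20 True True [0, 0, 0, 0, 0, 0]
s 35 1 0 True True [0, 0, 0, 0, 0, 0]
s 45 0 -20 True True [1, 1, 0, 0, 0, 0]
s 45 0 0 True True [1, 1, 0, 0, 0, 0]
s 45 1 -20 True True [1, 1, 0, 0, 0, 0]
s 45 1 0 True True [1, 1, 0, 0, 0, 0]
3.4917
```

View pics/owj.png

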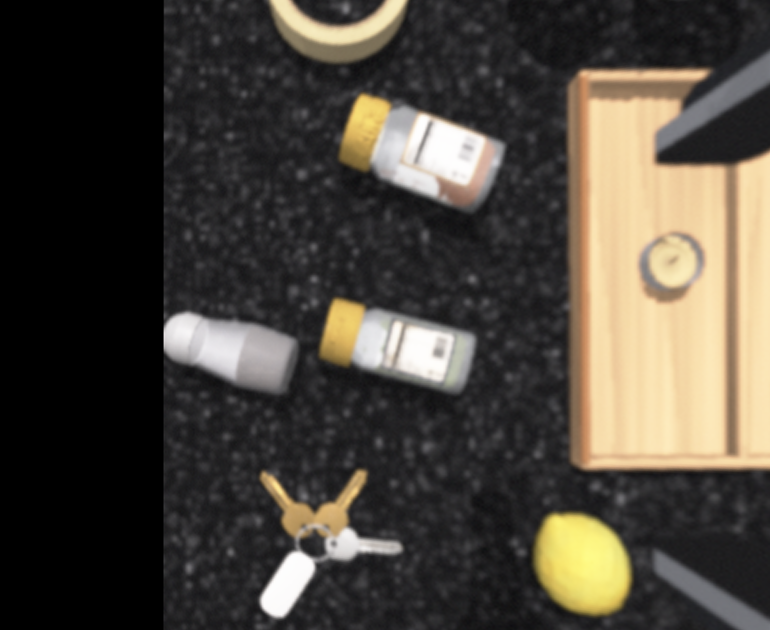

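View pics/owf.png

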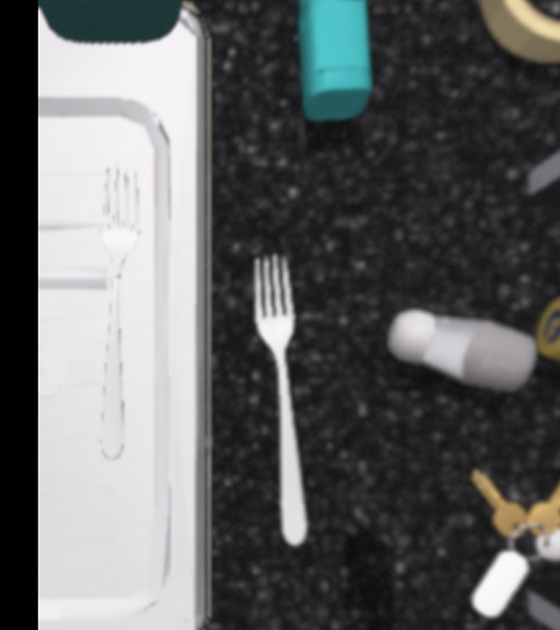

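Ortho views (1400 px/m) are clear: reddish jar b has its cap at (365,130) and base at (490,170), and greenish jar a has its cap at (343,332) and base at (465,358). The shaker's top is at (183,337) and its base at (290,365); the tea light is at (672,262). In the second view fork 1 runs from tines (272,258) to handle (294,543), and fork 2 from (121,168) to (112,458). Next is an IK scan over final headings.

```bash
python3 - <<'E'
from h import *
def up(g,R,b): return np.array(g)-R[:,2]*b
for th in(15,20,25,30,40,50):
    for fl in(0,1):
      for h in range(-180,180,15):
        Rg,Rf=frames(80,th,h,fl)
        q2=[robot.ik(up((x,y,z),Rf,.059),eul(Rf)) for x in(.65,.57,.49) for y in(-.10,) for z in(.055,.13)]
        ok=''.join(str(int(q is not None)) for q in q2)
        if ok.count('1')>2: print(th,fl,h,ok,np.round(q2[2]) if q2[2] is not None else '')
E
```

```text
15 0 -105 111111 [  4.  55.  21. 106. -66. -38.]
15 0 -90 111111 [  5.  32.  -9.  68. -74. -71.]
15 0 -75 111111 [   5.    6.  -43.    7.  -72. -125.]
15 0 -60 111000 [   2.   -5.  -61.  -27.  -58. -154.]
15 0 30 111111 [-55. -13. -59.  26.  74. 109.]
15 0 45 111111 [-54.  20. -26.  75.  72.  57.]
15 0 60 111111 [-52.  40.  -4. 101.  63.  32.]
15 0 75 101011 [-49.  54.  15. 116.  53.  21.]
15 1 -105 111111 [  4.  55.  21. 106. -66. 142.]
15 1 -90 111111 [  5.  32.  -9.  68. -74. 109.]
15 1 -75 111111 [  5.   6. -43.   7. -72.  55.]
15 1 -60 111000 [  2.  -5. -61. -27. -58.  26.]
15 1 30 111111 [-55. -13. -59.  26.  74. -71.]
15 1 45 111111 [ -54.   20.  -26.   75.   72. -123.]
15 1 60 111111 [ -52.   40.   -4.  101.   63. -148.]
15 1 75 101011 [ -49.   54.   15.  116.   53. -159.]
20 0 -120 001011 [  0.  65.  39. 118. -54. -30.]
20 0 -105 111111 [  3.  48.  15.  97. -63. -47.]
20 0 -90 111111 [  4.  26. -12.  63. -70. -78.]
20 0 -75 111111 [   4.    4.  -41.   17.  -67. -120.]
20 0 -60 111100 [   1.  -11.  -61.  -13.  -55. -149.]
20 0 30 111111 [-54. -16. -58.  31.  69. 108.]
20 0 45
[... 5487 characters left out ...]
6. -34.  45. -37.  64.]
50 1 -60 111111 [ -8. -19. -47.  35. -30.  44.]
50 1 -45 111100 [-13. -32. -57.  29. -20.  26.]
50 1 -30 110100 
50 1 15 111100 [-39. -34. -57.  41.  31. -46.]
50 1 30 111111 [-42. -20. -46.  49.  38. -67.]
50 1 45 111111 [-43.  -6. -34.  61.  40. -87.]
50 1 60 111111 [ -43.    8.  -20.   72.   39. -106.]
50 1 75 111111 [ -41.   20.   -7.   83.   35. -122.]
50 1 90 111111 [ -38.   30.    6.   93.   30. -136.]
50 1 105 111111 [ -35.   39.   17.  101.   24. -148.]
50 1 120 101111 [ -32.   47.   28.  108.   18. -158.]
50 1 135 001111 [ -28.   54.   38.  113.   11. -167.]
50 1 150 001011 [ -25.   59.   45.  116.    3. -176.]
50 1 165 001011 [-21.  61.  48. 117.  -4. 175.]
```

```bash
python3 - <<'E'
from h import *
robot.set_gripper(.06)
robot.move_pose([.5596,-.1174,.16],[180,0,90])
print(robot.line_to([.5596,-.1174,.0805],vel=.1,guard=8))
robot.set_gripper(.02); print(robot.observe()["gripper_width"])
robot.line_to([.5596,-.1174,.16],vel=.2); print(robot.observe()["gripper_width"])
robot.line_to([.435,-.012,.16],vel=.25)
print(robot.line_to([.435,-.012,.0755],vel=.08,guard=4),robot.observe()["tool_pos"])
robot.set_gripper(.055)
robot.line_to([.435,-.012,.2],vel=.25)
robot.line_to([.55,-.19,.36],vel=.3)
c=robot.get_calibration("wrist"); im=robot.grab_frame("wrist"); print(-cam(c)[0].T@cam(c)[1],robot.observe()["time"])
cv2.imwrite("pics/t1.png",rect(im,c,.35,.75,-.36,.06,.02,1400))
np.save("ct.npy",c,allow_pickle=True);cv2.imwrite("pics/t1raw.png",im)
E
```

```text
False
0.03466514259625809
0.03501365796338117
True [ 0.4344031  -0.01180247  0.07568335]
[ 0.54946144 -0.10825357  0.42961509] 11.1833
```

View pics/t1.png

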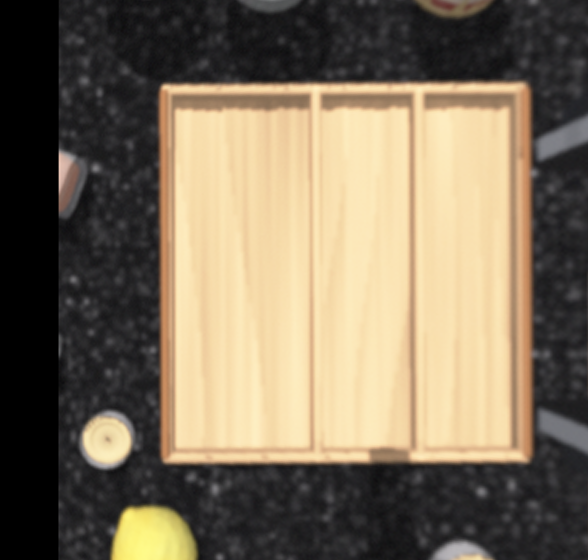

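The tea light now stands beside the tray at (107,440). The tray's centre is (0.5545,-0.187) with yaw about 0, so the bay centre is y=-0.1135 and the slots are at -0.2035 and -0.2765. Next, jar b.

```bash
cat >> h.py <<'E'
def stand(g,a,dst,s,th=30,h=75,dt=0.,open_=.066,rel=.062,close=.02):
    """g: grasp point on the axis, s: its distance from the base, dst: (x,y) in the bay"""
    Rg,Rf=frames(a,th,h,0,dt); eg,ef=eul(Rg),eul(Rf); b=.059
    P=lambda p,R,k=0.: np.array(p)-R[:,2]*(b+k)
    f=np.array([*dst,.006+s]); 
    robot.set_gripper(open_)
    robot.move_pose(P(g,Rg,.11),eg)
    print("touch",robot.line_to(P(g,Rg),vel=.12,guard=10))
    robot.set_gripper(close); w=robot.observe()["gripper_width"]; print("width",w)
    robot.line_to(P(g,Rg)+[0,0,.14],vel=.2)
    f2=f+[0,0,.10]
    robot.move_pose(P(f2,Rf),ef); print("width",robot.observe()["gripper_width"])
    robot.line_to(P(f+[0,0,.008],Rf),vel=.15)
    print("down",robot.line_to(P(f-[0,0,.006],Rf),vel=.03,guard=5), (robot.observe()["tool_pos"]-P(f,Rf)).round(4))
    robot.set_gripper(rel)
    robot.line_to(P(f,Rf,.10),vel=.12)
    robot.line_to(P(f,Rf,.10)+[0,0,.1],vel=.3)
    print(robot.observe()["time"])
E
python3 - <<'E'
from h import *
print(robot.ik(*[(lambda R:(np.array((.64,-.1135,.151))-R[:,2]*.059,eul(R)))(frames(70,30,75,0)[1])][0]))
stand((.630,.048,.022),69.8,(.64,-.1135),.045)
cv2.imwrite("pics/s1.png",cv2.resize(robot.grab_frame("scene")[100:300,180:480],None,fx=2.4,fy=2.4))
E
```

```text
[-42.79708797  40.49601688  20.1346953  108.56744179  50.00407195
  43.48452021]
touch False
width 0.04248539905404254
width 0.04227837388168181
down True [ 0.0004 -0.0002 -0.0017]
19.2333
```

View pics/s1.png

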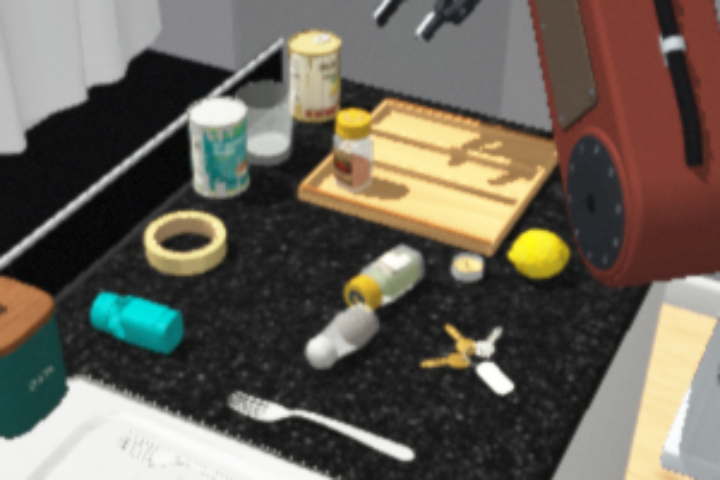

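Jar b stands in the bay at crop (352,150). Next: jar a, then the shaker.

```bash
python3 - <<'E'
from h import *
stand((.5011,.0645,.021),76.6,(.56,-.1135),.044)
stand((.4965,.1716,.0195),76.5,(.475,-.1135),.033,dt=4.5)
cv2.imwrite("pics/s2.png",cv2.resize(robot.grab_frame("scene")[100:300,180:480],None,fx=2.4,fy=2.4))
E
```

```text
touch False
width 0.040094728855839354
width 0.039890790040592726
down True [-0.     -0.0002 -0.0025]
27.3583
touch False
width 0.03957587684343028
width 0.039579466130765004
down True [ 0.0004 -0.0002 -0.0015]
36.1333
```

View pics/s2.png

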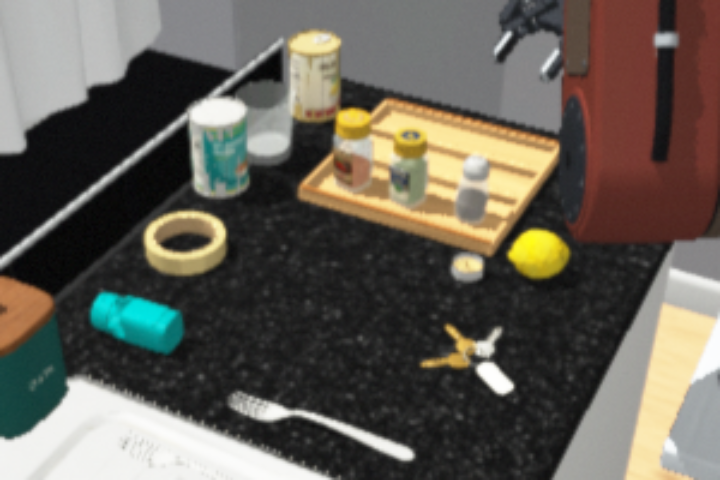

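All three stand upright in the bay at crop (352,150), (408,168) and (473,190), and the tea light hasn't moved. Now the forks.

```bash
cat >> h.py <<'E'
def fork(xy,yaw,zs,dst):
    x,y=xy; e=[180,0,yaw]
    robot.set_gripper(.035)
    robot.move_pose([x,y,.2],e)
    print("touch",robot.line_to([x,y,.0756+zs],vel=.1,guard=8),robot.observe()["tool_pos"].round(4))
    robot.set_gripper(0.); print("w",robot.observe()["gripper_width"])
    robot.line_to([x,y,.24],vel=.2); print("w",robot.observe()["gripper_width"])
    robot.move_pose([*dst,.24],[180,0,0]); print("w",robot.observe()["gripper_width"])
    print("down",robot.line_to([*dst,.0756+.0065],vel=.1,guard=6),robot.observe()["tool_pos"].round(4))
    robot.set_gripper(.024)
    robot.line_to([*dst,.24],vel=.2); print(robot.observe()["time"])
E
python3 - <<'E'
from h import *
robot.move_pose([.45,-.02,.32],[180,0,0])
fork((.464,.2985),4.4,0,(.5545,-.2765))
robot.move_pose([.45,-.1,.4],[180,0,0])
cv2.imwrite("pics/f1.png",cv2.resize(robot.grab_frame("scene")[100:300,180:480],None,fx=2.4,fy=2.4))
E
```

```text
touch False [0.4645 0.2987 0.0764]
w 0.016960474322264038
w 0.01758397557750007
w 0.01711364953894762
down True [ 0.5543 -0.2764  0.0825]
53.0667
```

View pics/f1.png

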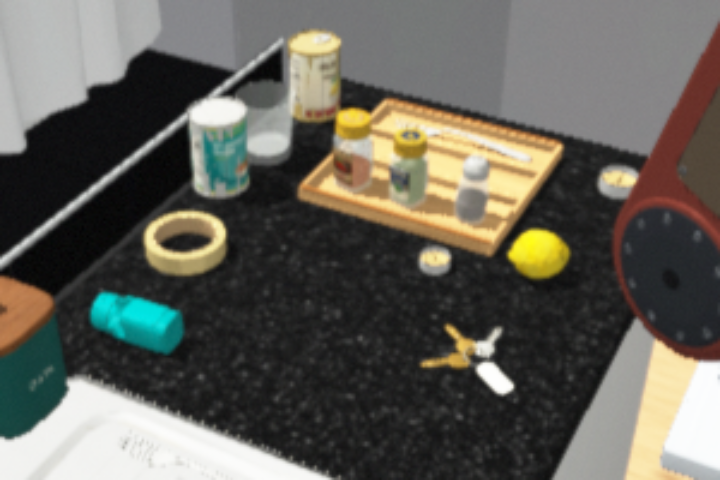

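Fork 1 lies in the outer compartment with its tines at the far end. The tea light has been knocked to (435,260), but is still flat on the worktop beside the tray. Fork 2 is next.

```bash
python3 - <<'E'
from h import *
robot.move_pose([.45,.2,.35],[180,0,0])
fork((.525,.4145),-2,.004,(.5545,-.2035))
robot.move_pose([.53,-.2,.4],[180,0,90])
c=robot.get_calibration("wrist"); im=robot.grab_frame("wrist")
cv2.imwrite("pics/t2.png",rect(im,c,.35,.75,-.36,.06,.02,1400))
E
```

```text
touch False [0.5255 0.4148 0.0805]
w 0.017102753972742274
w 0.017167113468444423
w 0.016847401330788204
down True [ 0.5543 -0.2034  0.0826]
69.6917
```

View pics/t2.png

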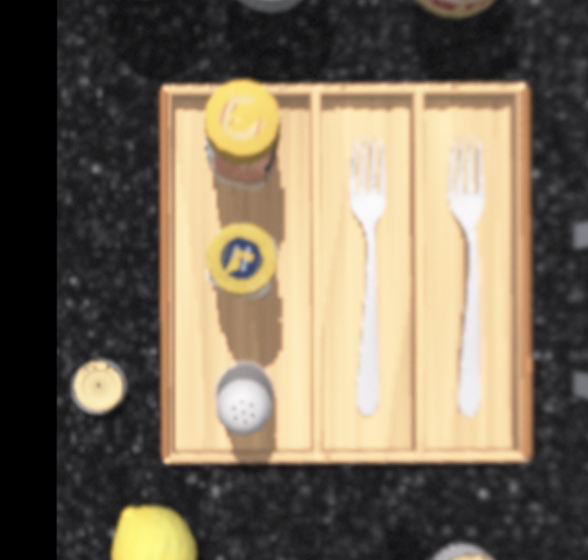

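The wrist view shows both forks lying along their compartments, tines far, at (367,275) and (467,275). All three jars stand in the bay, and the tea light is flat beside the tray at (99,387). I'm handing in.

```bash
python3 -c "
from plant import robot
robot.pause(.5); robot.job_done(); print(robot.observe()['time'])"
```

```text
the job is handed in; nothing more can be done
the job is handed in; nothing more can be done
```

The tray is ready and the job is handed in. It took about 70 s of the 210 s allowed.

- **Tea light:** I took the smaller one out of the tray and set it flat on the worktop to the left of the tray. It was knocked a few centimetres later in the run. The last view shows it still flat beside the tray, so I left it there.
- **Jars and shaker:** spice_jar_b, spice_jar_a and the salt shaker stand upright on the floor of the wide bay. There was no spread jar in this scene.
- **Forks:** fork_2 lies in the inner compartment and fork_1 in the outer one, both with tines towards the far end.
- **Left alone:** I did not touch the tape, the tumbler or the turquoise jar. The tape and turquoise jar were in the same place in the scene picture taken before fork_2 was moved. I did not re-measure any of them after that.

The final wrist picture showed all of this except the bystanders. I saw no slip in the grip, and no check failed or disagreed.

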